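Tip the torch down into its charging dock and click it home

TASK

The black pocket torch has only been stood on its tail in its charging dock. Push it over so that it lies down in the dock's cradle, then push it back along the cradle onto the sprung brass charging contact until the orange catch springs fully up in front of its lamp end and keeps it there. Push only - never pick the torch up - and leave the things around the dock where they are.

Things in the scene. Friction and masses are not known exactly. Their poses are not given: they have to be found in the camera images.
- dock: Grey charging dock, fixed, x = -89 to +68 mm, 68 wide. Origin on the worktop under its middle line; x runs along the cradle from the closed tail end to the open lamp end. Cradle floor 12 mm above the worktop, 41 wide. End wall (inner face x = -80) and cheeks of the tail well (x = -88 to -24) 42 mm high; from there to x = +32 side rails with black lips, 33 mm high; beyond, open at the sides.
- dock_contact (a joint): Brass sprung pin, 10 mm diameter, in the middle of the end wall, 29 mm above the worktop. 0: out, tip at dock x = -73 mm; grows (m) as it is pushed in toward the wall, stop at 0.0065. Spring 450 N/m, about 3 N at the stop.
- dock_catch (a joint): Orange sprung tongue in the cradle floor, 16 mm wide, 8 thick. 0: up, 8 mm above the cradle floor; grows (m) as it is pressed down, 0.0085 at its stop. Light spring (0.5 N at most): the lying torch's weight keeps it down; it rises by itself once the lamp end is pushed past its holding face.
- catch_face (a point): Middle of the catch's upright holding face, in line with the dock: dock x = +43 mm, 16 mm above the worktop. The lamp face has to be pushed past this toward the tail end; the contact is then in by about 3 mm, and can go in 3 mm further.
- torch_lamp (a point): Centre of the lamp face, one end of the torch's axis. The torch: black, round, loose, 119 mm long, about 36 across, 0.14 kg. It starts on its tail in the well, lamp up, this point 131 mm above the worktop. Tipped toward dock +x it falls into the cradle, lamp at the open end (then near x = +84 mm), its axis 29 mm and its top 46 mm above the worktop.
- torch_tail (a point): Centre of the torch's tail face, the other end of its axis, 119 mm from the lamp face. Standing it is 12 mm above the worktop, lying in the cradle 29 mm.
- torch: The whole torch; its origin lies on the side of its barrel, midway along; use the two points for its axis.
- bulb_box: Orange-brown carton 64 x 64 x 88 mm, standing loose near the dock. Origin: centre of its underside.
- tape_measure: Yellow and black tape measure 47 x 86 x 64 mm, standing loose near the dock. Origin: centre of its underside.
- tape_roll: Roll of black tape, 62 mm across, 19 mm high, lying loose near the dock. Origin: centre of its underside.
Things that resemble listed ones, but are neither listed nor needed, are in the scene too. Leave any purple look-alike of the torch alone.

How it is judged (in metres and radians):
At the end, for the whole second after the job is handed in: The torch lies at rest down in the cradle (both ends of its axis less than 38 mm above the worktop), its tail keeps the charging contact pushed in by at least 1.5 mm, and the catch is up to within 2 mm in front of its lamp end (lamp face between x = 36 and 46 mm of the dock) (value of joint dock_catch below 0.002 m and value of joint dock_contact above 0.0015 m and height (world z) of each of torch_lamp, torch_tail below 0.038 m and x of torch_lamp in the frame of dock between 0.036 and 0.046 m and linear speed of torch below 0.02 m/s); the robot touches nothing.
It fails at once if the torch is picked up (its tail end more than 50 mm above the worktop) (height (world z) of torch_tail above 0.05 m).
It fails at once if the bulb box is moved by more than 15 mm (distance of bulb_box from where it was at the start of the episode above 0.015 m).
It fails at once if the tape measure is moved by more than 15 mm (distance of tape_measure from where it was at the start of the episode above 0.015 m).
It fails at once if the tape roll is moved by more than 15 mm (distance of tape_roll from where it was at the start of the episode above 0.015 m).
It also fails if it takes over 42 s, if anything falls off the work surface, if the arm or the gripper's body presses on something with over 40 N, if the wrist force passes 120 N, or if a joint passes its speed limit or range.

ROBOT

A 6-joint arm with a two-finger parallel gripper is mounted at the origin on a cart in front of the work surface, level with it; the furniture and walls round the work are solid. World frame = base frame: x ahead of the robot, y to its left, z up, the work surface at z = 0. Lengths are in mm, angles in rad, forces in N, time in s.
With the tool pointing down it reaches from about 350 to 975 mm from the base axis. Payload 7.1 kg.
Tool frame: the origin (TCP) lies between the finger pads; the fingertips stand 19 mm ahead of it and the grasp point (between the pads) is the TCP (ctrl.tcp_to_tips is the distance from the TCP to the fingertips, in mm); z points along the fingers, y is the line along which they close (so a half turn about z gives the same grasp; the last joint's range is limited). The gripper opens to 88 mm and grips with 3 to 60 N. Pads are 20 mm wide; open, the fingers measure 115 mm over their backs; the gripper's body (75 mm by 178 mm) begins 61 mm behind the grasp point.
Start: joints at [-1.347, 0.423, 1.63, -0, 1.089, -0.019], TCP at [150.283, -606.646, 210.875] pointing down, gripper open.
Joint ranges: [-3, 3], [-0.9, 2.11], [0.09, 2.58], [-1.31, 4.45], [0.11, 2.69], [-2.54, 2.54]. Speed limits (rad/s): [2.39, 2.39, 3.01, 3.14, 3.14, 3.14].

INTERFACE

Orientations are given as a rotation vector (axis times angle).
In Python, from workcell import status, optics, ctrl gives the robot as it stands. The module is installed in compiled form; this text tells all that it offers.
- The arm moves only by the shell command python3 -m inch 'ROWS'. ROWS is JSON, a list that holds one entry, the list of rows, each a list of 7 numbers: the shift along the tool's x, y, z in mm, then the turn, a rotation vector about the tool's x, y, z in rad, then the opening in per cent of the stroke, from 0 (shut) to 100 (fully open). A call has 1 to 20 rows; each row is the pose to reach, as a shift and turn from the pose commanded when the call began, along the tool's axes at that moment; what a row does not reach only later rows make up. A row lasts 1/10 s, in which the tool goes at most 50 mm and 8.59 degrees, less where a joint would pass 70% of its speed; a pose out of reach is approached as far as the arm can. A call with a gripper value outside its range is refused whole. The fingers move at their own pace and stop on an object; the grip force is fixed at half the most. Time passes only in rows, so rows that repeat a pose let the fingers close. It gives the time, the measured TCP pose, the force, the opening and the grip force at its end, in the units of the state.
- status.get_obs(): the state, without advancing time (a new reading comes with each control period).
- optics.get_image(name): name is "side" or "top"; returns a dict with "frame" (384x512x3 uint8, red, green, blue), "fx", "fy", "cx", "cy" (pixels), "k1" (the pictures are not rectified: a ray, as slopes to the right and down, at radius r is drawn at 1 + k1 r^2 times it, then the intrinsics apply), "rvec" (rotation vector, rad) and "tvec" (3), from world to camera coordinates, as OpenCV has them. Camera axes: x right, y down, z forward; pixel columns grow to the right and rows downward; lengths in mm; the calibration is good to about 2 mm. A picture is of the moment at which its call begins. There is no depth.
- ctrl.close_job(): hands the job in; it is judged then, once.
The state is a dict: "t": time; "qpos": joint angles; "qvel": joint speeds; "joint_torque": joint torques, N m; "ee_pos": TCP position; "orientation": TCP orientation; "ft_force": force on the tool from outside, world axes, zero at the start; "moment": the same for the moment, N m; "width": finger opening in mm; "grasp_force": force on a finger pad.
Only numpy, scipy, OpenCV 4.12 (cv2) and the standard library are available. Lean on these libraries where they do the work, as an engineer would, in place of code of your own. Each camera call takes 0.05 s, during which the arm holds its last target. There are 200 camera calls.

## Working session

There is one attempt and no reset: what is moved stays moved. The work goes in short steps, Python scripts to look and compute and a shell command to move; the robot and the scene stay as the last step left them, time stands still between calls to the robot, and variables do not carry over. Pictures are saved under pics/ and viewed, at most 10 in all, crops included, and the job is handed in when it is done.

```bash
mkdir -p pics; cat > h.py <<'E'
import numpy as np, cv2
from workcell import status, optics, ctrl
def cam(n):
    d=optics.get_image(n); d['R']=cv2.Rodrigues(np.array(d['rvec'],float))[0]; d['t']=np.array(d['tvec'],float).ravel()
    d['K']=np.array([[d['fx'],0,d['cx']],[0,d['fy'],d['cy']],[0,0,1.]]); d['D']=np.array([d['k1'],0,0,0.]); return d
def ray(d,uv):
    p=cv2.undistortPoints(np.array([[uv]],float),d['K'],d['D']).ravel()
    return -d['R'].T@d['t'], d['R'].T@np.array([p[0],p[1],1])
def onz(d,uv,z):
    o,v=ray(d,uv); return o+v*(z-o[2])/v[2]
def proj(d,P):
    return cv2.projectPoints(np.array(P,float).reshape(-1,1,3),d['R'],d['t'],d['K'],d['D'])[0].reshape(-1,2)
def save(d,n,box=None,s=1):
    f=d['frame'][:,:,::-1]
    if box: f=f[box[1]:box[3],box[0]:box[2]]
    cv2.imwrite('pics/'+n,cv2.resize(f,None,fx=s,fy=s,interpolation=cv2.INTER_CUBIC))
E
python3 -c "
from h import *
for n in('top','side'):
    d=cam(n); save(d,n+'0.png',s=1.5); print(n,d['fx'],d['k1'],-d['R'].T@d['t'],d['R'])
o=status.get_obs();print(o)"
```

```text
top 376.18953250444684 0.01314645644315547 [ 422.24688586   39.6255525  1168.81290072] [[-0.02632545 -0.99963104 -0.00669029]
 [-0.99294433  0.02692226 -0.11548481]
 [ 0.11562232  0.0036029  -0.99328672]]
side 454.4598327827566 -0.13279720225063718 [116.75253824 818.63788727 891.40194786] [[-0.88931641 -0.45721043 -0.00865676]
 [-0.29489516  0.58786109 -0.75329688]
 [ 0.34950416 -0.66736644 -0.65762366]]
{'t': 0.1, 'qpos': array([-1.34701838e+00,  4.23801210e-01,  1.63060906e+00, -9.95241018e-06,
        1.08861459e+00, -1.89969017e-02]), 'qvel': array([ 0.00051999, -0.00021143, -0.00197577, -0.00028535,  0.00131331,
       -0.00072134]), 'joint_torque': array([ 7.84998192e-04, -5.45618641e+01, -2.74325395e+01,  6.45507197e-02,
        1.87962293e-02, -7.24988240e-06]), 'ee_pos': array([ 150.15490205, -606.15014677,  210.15825539]), 'orientation': array([-3.11706131e+00, -3.80248801e-01,  2.43609054e-04]), 'ft_force': array([ 0.27959083,  0.29177411, -0.41090299]), 'moment': array([-0.0087564 , -0.00670032, -0.00912276]), 'grasp_force': 0.0, 'width': 87.94790163396884}
```

View pics/top0.png

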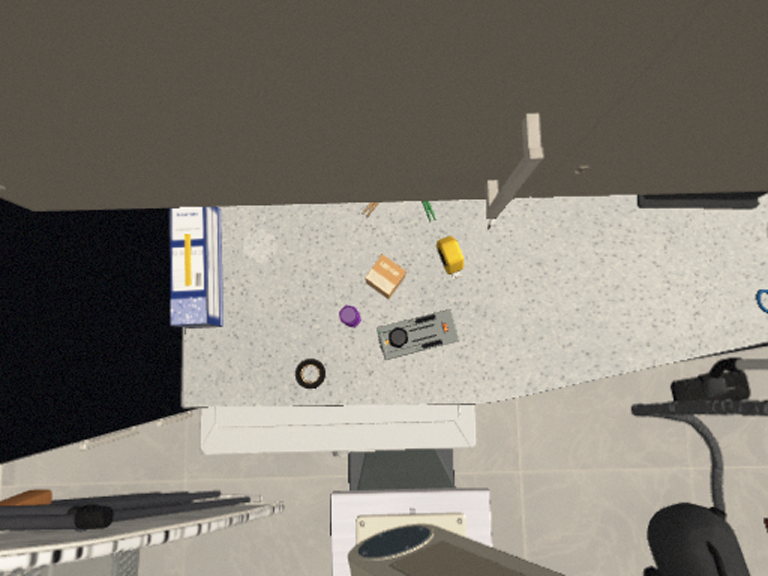

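View pics/side0.png

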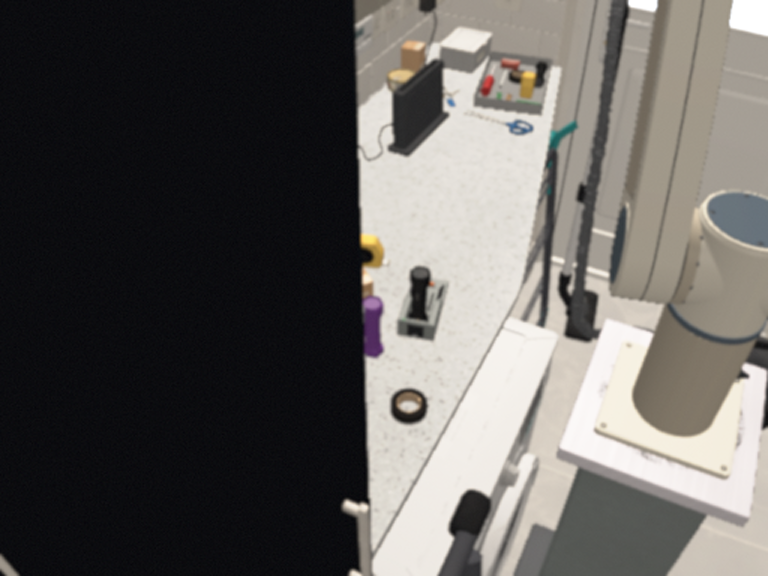

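The top view shows the dock at about px (278,223), with the torch at its left (tail) end, toward +y, and the catch at its right. The purple look-alike is at (233,210), the carton at (257,184), the tape measure at (300,170) and the roll at (207,249). The side view confirms the torch is standing.

```bash
python3 -c "
from h import *
d=cam('top'); save(d,'top1.png',(180,130,330,270),5)
f=d['frame'].astype(int); hsv=cv2.cvtColor(d['frame'],cv2.COLOR_RGB2HSV)
# dock: grey, less bright
m=((hsv[...,2]<165)&(hsv[...,1]<60)).astype(np.uint8); m[:200]=0;m[245:]=0;m[:,:247]=0;m[:,310:]=0
m=cv2.morphologyEx(m,cv2.MORPH_OPEN,np.ones((3,3)))
c=max(cv2.findContours(m,0,1)[0],key=cv2.contourArea); r=cv2.minAreaRect(c);b=cv2.boxPoints(r);print(r);print(b)
for p in b: print(p,onz(d,p,0)[:2],onz(d,p,35)[:2])
for n,lo,hi in(('or',(5,150,150),(18,255,255)),('pur',(125,80,40),(160,255,255)),('yel',(20,150,120),(32,255,255))):
    k=cv2.inRange(hsv,lo,hi); k[:130]=0;k[270:]=0;k[:,:180]=0;k[:,330:]=0
    for c in cv2.findContours(k,0,1)[0]:
        if cv2.contourArea(c)>3: q=cv2.minAreaRect(c); print(n,cv2.contourArea(c),q,onz(d,q[0],20)[:2])
print('edge',onz(d,(300,268),0))
print('roll',onz(d,(207,249),10)); 
s=cam('side'); save(s,'side1.png',(240,150,330,290),5.7 if 0 else 4.2)
"
```

```text
((277.3235168457031, 222.79415893554688), (23.040882110595703, 51.66008758544922), 75.96376037597656)
[[249.47058 217.8824 ]
 [299.58823 205.35298]
 [305.17645 227.70592]
 [255.0588  240.23534]]
[249.47058 217.8824 ] [479.58253092  61.85449911] [477.86562005  61.18885525]
[299.58823 205.35298] [514.37961128 -95.06652484] [511.62070488 -91.03318238]
[305.17645 227.70592] [ 444.69902707 -109.51761394] [ 444.02669967 -105.05153487]
[255.0588  240.23534] [410.34190598  46.33714658] [410.69839956  46.13616849]
pur 127.0 ((233.00003051757812, 210.50003051757812), (13.435027122497559, 12.020814895629883), 45.0) [502.4920825  111.27764993]
yel 233.0 ((300.924072265625, 169.32664489746094), (23.927364349365234, 12.739849090576172), 74.47589111328125) [ 624.36301556 -101.3662194 ]
edge [322.77007239 -88.55956297   0.        ]
roll [387.82980893 193.46695752  10.        ]
```

View pics/top1.png

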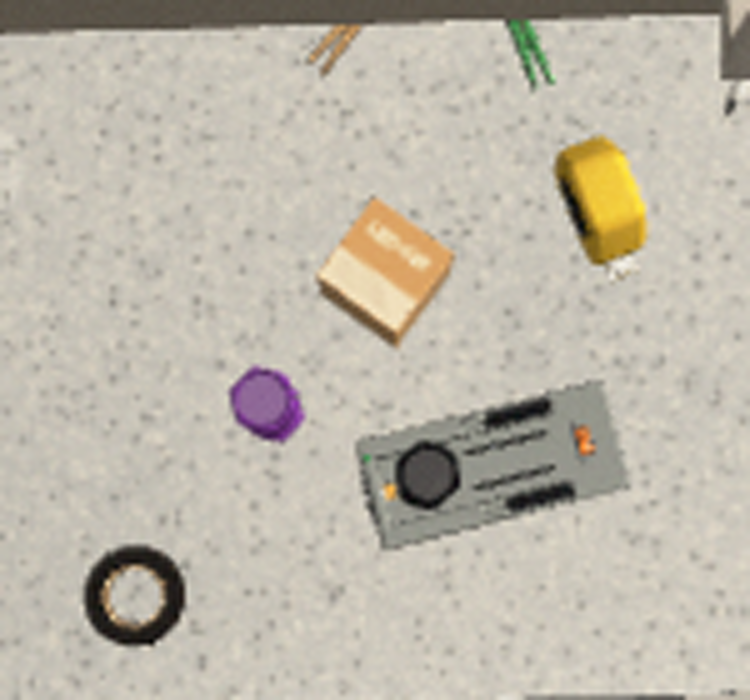

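View pics/side1.png

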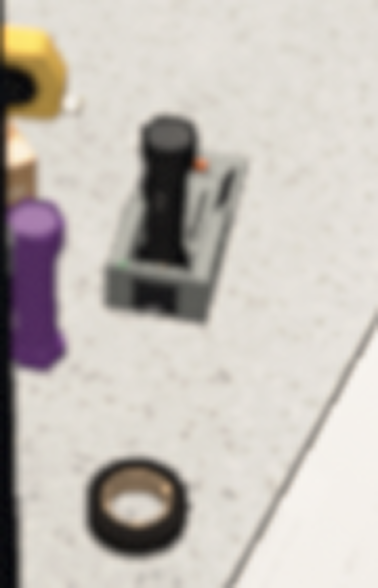

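The crops show the dock's tail top corners at px (251.6,218) and (257,239.6), and its lamp-end corners at (300.6,206) and (306,227.6). The catch is at (296.6,218) and the torch lamp centre at (265.6,224.8).

```bash
python3 -c "
from h import *
d=cam('top')
T=[onz(d,p,42)[:2] for p in((251.6,218),(257,239.6))]; L=[onz(d,p,12)[:2] for p in((300.6,206),(306,227.6))]
t=sum(T)/2;l=sum(L)/2; print(T,L); u=(l-t)/np.linalg.norm(l-t); print('len(157)',np.linalg.norm(l-t),'w',np.linalg.norm(T[0]-T[1]),np.linalg.norm(L[0]-L[1]),'yaw',np.arctan2(u[1],u[0]))
o=((t+89*u)+(l-68*u))/2; n=np.array([-u[1],u[0]]); print('O',o,'u',u)
def D(p,z,s): w=onz(d,p,z)[:2]; print(s,w,'dock',(w-o)@u,(w-o)@n)
D((296.6,218),19,'catch'); D((265.6,224.8),131,'lamp'); D((233,209.5),131,'purple'); D((207,249),10,'roll');D((259.5,183),44,'box');D((258,189),88,'boxtop');D((301,169.3),64,'tape')
s=cam('side'); a=(240+168/4.2,150+135/4.2); w=onz(s,a,131)[:2]; print('side lamp',w,(w-o)@u,(w-o)@n)
print('cabinet edge', [onz(d,(250,137),z)[:2] for z in (0,400,700)])
"
```

```text
[array([477.00097151,  54.69473153]), array([412.48995647,  40.27982948])] [array([511.35365505, -96.71468083]), array([ 444.72507785, -110.51481123])]
len(157) 154.726553516754 w 66.10189454553117 68.04271377991651 yaw -1.3539212241312324
O [463.65179455 -38.31776636] u [ 0.21517898 -0.97657463]
catch [474.47320997 -82.21810794] dock 45.200500942001675 1.1214888814458281
lamp [452.98659388  15.50111648] dock -54.85308255687042 1.1653281089257586
purple [497.50518444 104.30029755] dock -131.99264477787952 63.74877164053601
roll [387.82980893 193.46695752] dock -242.67037840890978 -24.17062623151054
box [581.77087561  28.14503563] dock -39.48914240584376 129.65349586958948
boxtop [558.11464751  33.42348156] dock -49.734261887717885 107.68723432954704
tape [616.69593882 -96.19493208] dock 89.45325496590381 137.00507867589792
side lamp [452.96260696  22.84429985] -62.02941061006165 2.7220018243086423
cabinet edge [array([736.56111379,  53.80263882]), array([628.99411903,  48.950849  ]), array([548.31887295,  45.31200664])]
```

```bash
python3 -m inch '[[[60,-80,0,0,0,0,0],[90,-118,0,0,0,0,0],[120,-158,0,0,0,0,0],[150,-198,0,0,0,0,0],[180,-237,0,0,0,0,0],[210,-277,0,0,0,0,0],[240,-316,0,0,0,0.013,0],[270,-356,0,0,0,0.026,0],[300,-396,0,0,0,0.026,0],[330,-435,0,0,0,0.026,0],[360,-475,0,0,0,0.026,0],[390,-514,0,0,0,0.026,0],[415,-548,0,0,0,0.026,0],[435,-574,0,0,0,0.026,0],[444,-586,0,0,0,0.026,0],[444,-586,0,0,0,0.026,0],[444,-586,0,0,0,0.026,0],[444,-586,0,0,0,0.026,0]]]'; python3 -c "
from h import *
o=status.get_obs(); print(o['qpos'],o['width'])
for n in('top','side'): save(cam(n),n+'2.png',s=1.5)
a=cv2.imread('pics/top2.png')[130:430,200:560];b=cv2.imread('pics/side2.png')[130:430,300:660]; cv2.imwrite('pics/c2.png',np.hstack([a,b]))"
```

```text
t: 2.1
ee_pos: [439.7, 68.2, 210.7]
orientation: [3.123, 0.339, -0.001]
ft_force: [-0.5, -0.4, 0.2]
width: 0.1
grasp_force: 0.0
[ 1.27253384e-01  1.55931058e-01  2.01137070e+00 -2.41432869e-04
  9.75047422e-01  1.48185592e+00] 0.14687637130514525
```

View pics/c2.png

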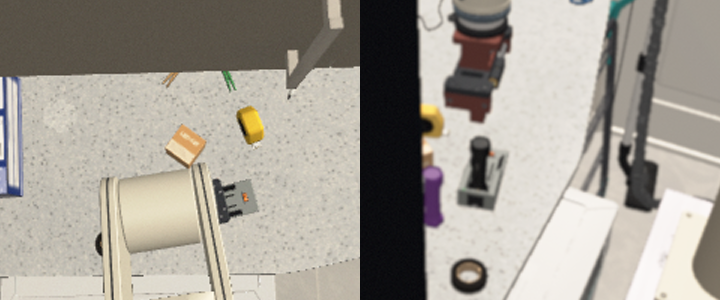

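The gripper is shut and sits behind the torch, with both torches and the dock undisturbed. Next I lower it and push the torch over slowly.

```bash
python3 -m inch '[[[0,0,40,0,0,0,0],[0,0,78,0,0,0,0],[0,0,80,0,0,0,0],[0,8,80,0,0,0,0],[0,14,80,0,0,0,0],[0,18,80,0,0,0,0],[0,22,80,0,0,0,0],[0,26,80,0,0,0,0],[0,30,80,0,0,0,0],[0,34,80,0,0,0,0],[0,38,80,0,0,0,0],[0,42,80,0,0,0,0],[0,45,80,0,0,0,0],[0,48,80,0,0,0,0],[0,51,80,0,0,0,0],[0,54,80,0,0,0,0],[0,57,80,0,0,0,0],[0,60,80,0,0,0,0],[0,63,80,0,0,0,0],[0,63,80,0,0,0,0]]]'; python3 -c "
from h import *
s=cam('side'); save(s,'side3.png',(240,150,360,290),4.2)"
```

```text
t: 4.2
ee_pos: [454.1, 7.1, 130.9]
orientation: [3.123, 0.339, 0.0]
ft_force: [0.2, -1.0, 0.1]
width: 0.2
grasp_force: 0.0
```

View pics/side3.png

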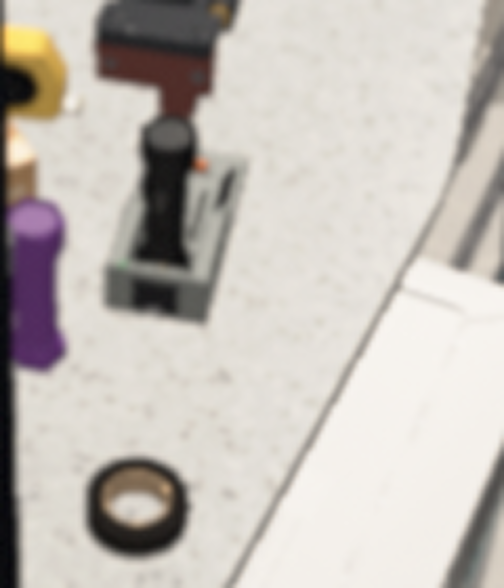

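The side view shows the torch still standing and the fingers behind it (tip near crop px (182,115)), which does not agree with the reported pose. I'll check the projection.

```bash
python3 -c "
from h import *
s=cam('side'); o=status.get_obs(); e=o['ee_pos']; print(e)
f=lambda P:(proj(s,P)-[240,150])*4.2
print('tip,tcp,body',f([e-[0,0,19],e,e+[0,0,61]]))
print('lamp/tail if standing',f([[453,15,131],[453,15,12]]))
O=np.array([463.65,-38.3]);u=np.array([.2152,-.9766]);n=np.array([.9766,.2152])
P=lambda x,y,z:[*(O+x*u+y*n),z]
print('dock tail corners',f([P(-89,34,42),P(-89,-34,42),P(-89,34,0),P(-89,-34,0),P(68,34,12),P(68,-34,12)]))
save(cam('side'),'side4.png',(180,60,330,290),2.6)
save(cam('top'),'top4.png',(180,130,330,270),2.6)
a=cv2.imread('pics/side4.png');b=cv2.imread('pics/top4.png');b=np.vstack([b,np.zeros((a.shape[0]-b.shape[0],b.shape[1],3),np.uint8)])
cv2.imwrite('pics/c4.png',np.hstack([a,b]))
"
```

```text
[453.90084911   7.32672241 130.87317286]
tip,tcp,body [[176.09568647 142.96047211]
 [177.19084019 119.60230347]
 [180.83362597  41.11012285]]
lamp/tail if standing [[173.32956099 127.31355214]
 [166.97262244 265.87815414]]
dock tail corners [[105.39680427 261.16788611]
 [212.10521647 280.29528701]
 [104.6677844  307.40276567]
 [208.86675208 326.53867742]
 [157.70217538 136.13687525]
 [254.03463785 152.15997477]]
```

View pics/c4.png

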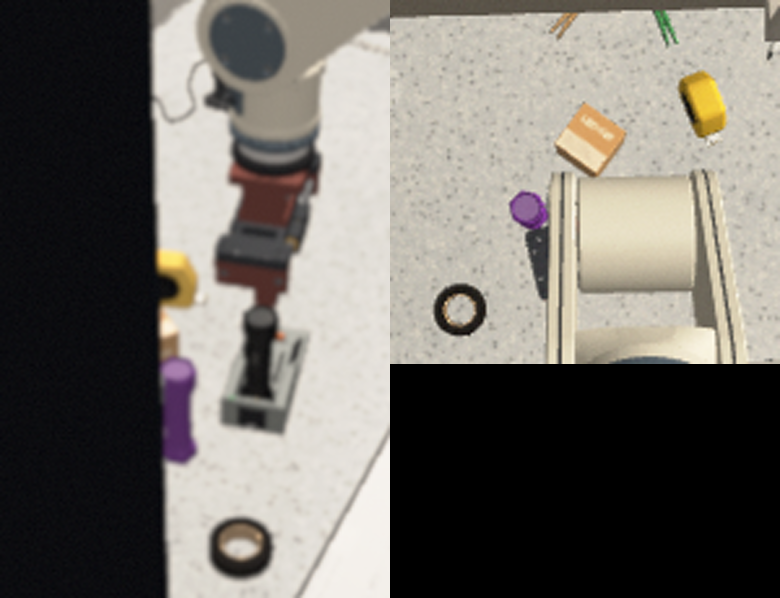

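```bash
python3 -c "
from h import *
s=cam('side'); print('c2 exp tip/tcp/body in c2 px',proj(s,[[440,68,192],[440,68,211],[440,68,272]])*1.5-[300,130]+[360,0])
print(status.get_obs()['ft_force'])
a=cv2.imread('pics/side2.png'); a=cv2.resize(a[200:330,370:500],None,fx=3,fy=3)
f=s['frame'][:,:,::-1][133:220,247:333]; f=cv2.resize(f,(390,390),interpolation=cv2.INTER_CUBIC); cv2.imwrite('pics/c5.png',np.hstack([a,f]))
"
```

```text
c2 exp tip/tcp/body in c2 px [[476.83312073 133.56826294]
 [477.18645657 124.30809294]
 [478.36414459  93.07243573]]
[-0.12949808 -0.28901038 -0.36517027]
```

View pics/c5.png

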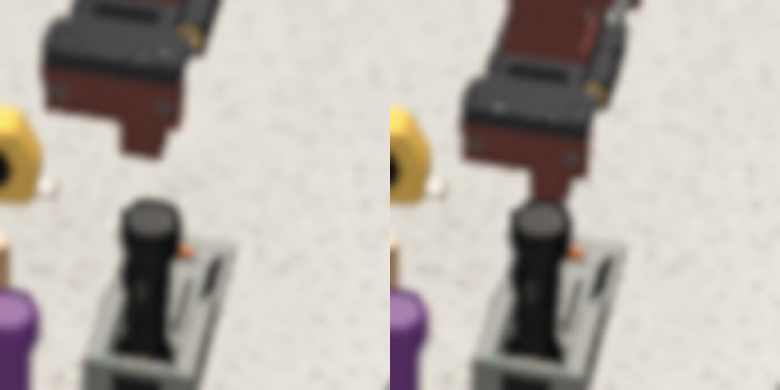

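The left panel puts the tip about 7 px higher than predicted. That means the shut fingertips are near TCP height, so they skimmed over the lamp instead of hitting it. I'll check the tip distance.

```bash
python3 -c "
from h import *
print(ctrl.tcp_to_tips)
s=cam('side');f=lambda P:(proj(s,P)-[247,133])*4.48
e=status.get_obs()['ee_pos'];print([f([e+[0,0,z]])[0].round() for z in(-19,-10,0,10,20)])"
```

```text
19.0
[array([156., 229.]), array([157., 217.]), array([158., 204.]), array([158., 191.]), array([159., 177.])]
```

The fingers did pass just above the lamp. I'll go up and back, then lower 25 mm further and push again.

```bash
python3 -m inch '[[[0,0,-25,0,0,0,0],[0,-40,-25,0,0,0,0],[0,-66,-25,0,0,0,0],[0,-66,0,0,0,0,0],[0,-66,30,0,0,0,0],[0,-66,30,0,0,0,0],[0,-58,30,0,0,0,0],[0,-52,30,0,0,0,0],[0,-48,30,0,0,0,0],[0,-44,30,0,0,0,0],[0,-40,30,0,0,0,0],[0,-36,30,0,0,0,0],[0,-32,30,0,0,0,0],[0,-32,30,0,0,0,0]]]'; python3 -c "
from h import *
save(cam('side'),'side6.png',(240,130,330,240),5)"
```

```text
t: 5.9
ee_pos: [447.2, 38.2, 100.9]
orientation: [3.123, 0.339, 0.0]
ft_force: [1.0, -0.2, -0.4]
width: 0.1
grasp_force: 0.1
```

View pics/side6.png

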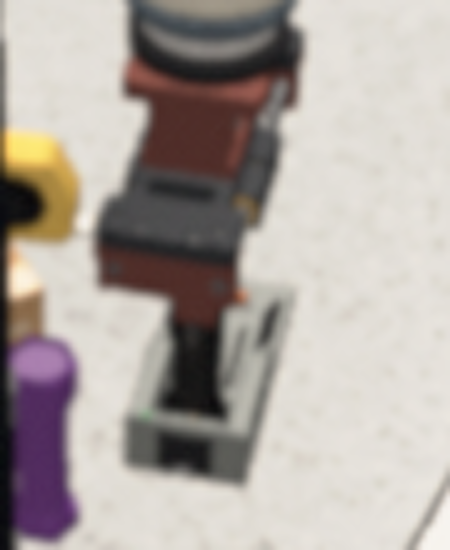

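The gripper is now between the camera and the torch, so I keep pushing.

```bash
python3 -m inch '[[[0,4,0,0,0,0,0],[0,8,0,0,0,0,0],[0,12,0,0,0,0,0],[0,16,0,0,0,0,0],[0,20,0,0,0,0,0],[0,24,0,0,0,0,0],[0,28,0,0,0,0,0],[0,32,0,0,0,0,0],[0,36,0,0,0,0,0],[0,36,0,0,0,0,0],[0,36,0,0,0,0,0],[0,36,0,0,0,0,0]]]'; python3 -c "
from h import *
save(cam('side'),'side7.png',(240,130,330,240),5)
d=cam('top');save(d,'top7.png',(230,180,340,260),5)
a=cv2.imread('pics/side7.png');b=cv2.imread('pics/top7.png')[:,:340];b=np.vstack([b,np.zeros((150,340,3),np.uint8)]);cv2.imwrite('pics/c7.png',np.hstack([a,b]))"
```

```text
t: 7.15
ee_pos: [454.7, 3.5, 100.9]
orientation: [-3.123, -0.34, 0.0]
ft_force: [0.8, 0.0, -0.6]
width: 0.4
grasp_force: 0.0
```

View pics/c7.png

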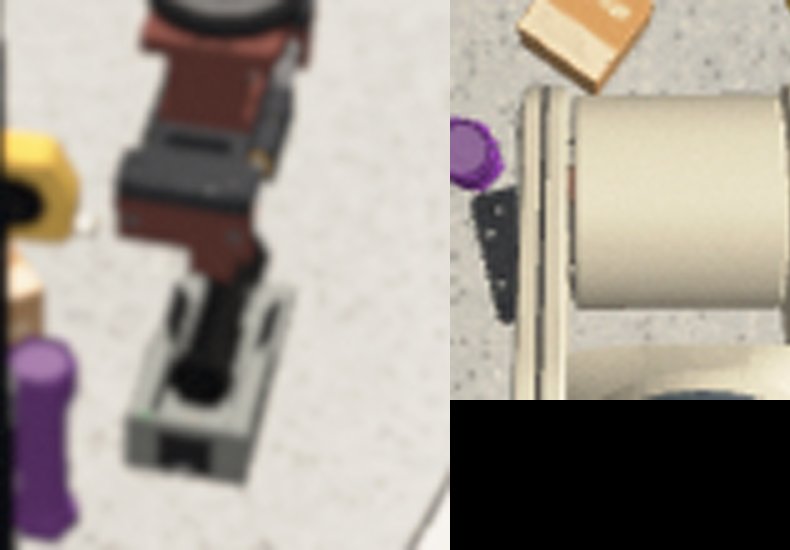

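The torch has tipped over and lies in the cradle, lamp toward the open end. I've used all my picture views, so from here I work from measurements: clear the arm and measure the lamp end from colour masks.

```bash
python3 -m inch '[[[0,0,-40,0,0,0,0],[0,0,-80,0,0,0,0],[0,40,-80,0,0,0,0],[0,80,-80,0,0,0,0],[0,120,-80,0,0,0,0],[0,160,-80,0,0,0,0],[0,200,-80,0,0,0,0],[0,240,-80,0,0,0,0],[0,280,-80,0,0,0,0],[0,280,-80,0,0,0,0]]]'; cat > m.py <<'E'
from h import *
O=np.array([463.65,-38.3]);u=np.array([.2152,-.9766]);n=np.array([.9766,.2152])
W=lambda x,y,z:[*(O+x*u+y*n),z]
d=cam('top'); g=d['frame'].max(2); hsv=cv2.cvtColor(d['frame'],cv2.COLOR_RGB2HSV)
# profile of brightness along axis line at z=46 (torch top), dock y 0,-6,6
for y in (-8,0,8):
    p=proj(d,[W(x,y,40) for x in range(-90,125,5)]); v=cv2.remap(g,p[:,0].astype('f4').reshape(1,-1),p[:,1].astype('f4').reshape(1,-1),1).ravel()
    print(y,dict(zip(range(-90,125,5),v.tolist())))
m=((g<75)).astype(np.uint8); m[:195]=0;m[250:]=0;m[:,:247]=0;m[:,325:]=0
for c in cv2.findContours(m,0,1)[0]:
    if cv2.contourArea(c)>15:
        X=np.array([onz(d,q,35)[:2]-O for q in c[:,0].astype(float)]); print('blk',cv2.contourArea(c),'x',(X@u).min().round(1),(X@u).max().round(1),'y',(X@n).min().round(1),(X@n).max().round(1))
k=cv2.inRange(hsv,(4,120,120),(20,255,255)); k[:195]=0;k[250:]=0;k[:,:247]=0;k[:,325:]=0
for q in np.argwhere(k): w=onz(d,(q[1],q[0]),17)[:2]-O; print('orange',(w@u).round(),(w@n).round(),end='; ')
E
python3 m.py
```

```text
t: 8.25
ee_pos: [516.1, -274.0, 181.0]
orientation: [3.122, 0.335, 0.002]
ft_force: [0.2, 0.3, 0.9]
width: 0.6
grasp_force: 0.0
-8 {-90: 91, -85: 163, -80: 160, -75: 156, -70: 157, -65: 157, -60: 157, -55: 157, -50: 133, -45: 33, -40: 32, -35: 34, -30: 33, -25: 36, -20: 28, -15: 26, -10: 32, -5: 24, 0: 35, 5: 30, 10: 29, 15: 27, 20: 41, 25: 50, 30: 49, 35: 35, 40: 23, 45: 26, 50: 33, 55: 28, 60: 29, 65: 30, 70: 63, 75: 212, 80: 212, 85: 212, 90: 192, 95: 198, 100: 210, 105: 211, 110: 211, 115: 210, 120: 218}
0 {-90: 131, -85: 166, -80: 234, -75: 202, -70: 156, -65: 157, -60: 155, -55: 156, -50: 119, -45: 30, -40: 21, -35: 23, -30: 27, -25: 28, -20: 24, -15: 28, -10: 27, -5: 24, 0: 25, 5: 25, 10: 24, 15: 22, 20: 28, 25: 22, 30: 22, 35: 24, 40: 25, 45: 26, 50: 25, 55: 25, 60: 22, 65: 23, 70: 65, 75: 209, 80: 215, 85: 217, 90: 221, 95: 214, 100: 208, 105: 211, 110: 213, 115: 212, 120: 206}
8 {-90: 100, -85: 161, -80: 162, -75: 157, -70: 157, -65: 157, -60: 158, -55: 157, -50: 129, -45: 31, -40: 22, -35: 19, -30: 21, -25: 18, -20: 16, -15: 20, -10: 11, -5: 16, 0: 19, 5: 16, 10: 23, 15: 22, 20: 22, 25: 20, 30: 14, 35: 16, 40: 19, 45: 15, 50: 22, 55: 22, 60: 26, 65: 26, 70: 68, 75: 215, 80: 211, 85: 210, 90: 209, 95: 210, 100: 218, 105: 215, 110: 210, 115: 208, 120: 204}
blk 21.0 x -11.0 28.3 y -27.8 -20.5
blk 348.5 x -47.4 71.0 y -14.8 21.5
blk 24.5 x -11.5 27.3 y 22.3 31.8
orange -50.0 94.0; orange -47.0 94.0; orange -50.0 91.0; orange -51.0 88.0; orange -79.0 4.0; orange -76.0 3.0; orange -79.0 1.0; orange -76.0 0.0; orange -77.0 -3.0;
```

The torch lies from x = -49 to +70.5, which is 119.5 mm long and so consistent with its size. It needs about 29 mm of push. The finger has to stay above the catch (z = 20) and below the torch top, so I touch the free worktop gently to find the true tip height.

```bash
python3 -m inch '[[[0,0,40,0,0,0,0],[0,0,80,0,0,0,0],[0,0,120,0,0,0,0],[0,0,150,0,0,0,0],[0,0,159,0,0,0,0],[0,0,159,0,0,0,0]]]' ; python3 -m inch '[[[0,0,1,0,0,0,0],[0,0,2,0,0,0,0],[0,0,2,0,0,0,0]]]'; python3 -m inch '[[[0,0,1,0,0,0,0],[0,0,1,0,0,0,0]]]'
```

```text
t: 8.9
ee_pos: [514.1, -268.5, 20.9]
orientation: [-3.121, -0.341, 0.004]
ft_force: [0.5, -0.2, 0.9]
width: 0.1
grasp_force: 0.0
t: 9.2
ee_pos: [515.9, -270.3, 21.3]
orientation: [3.122, 0.34, 0.003]
ft_force: [-0.2, -0.2, -0.1]
width: 0.2
grasp_force: 0.0
t: 9.4
ee_pos: [515.2, -270.1, 19.4]
orientation: [3.123, 0.34, 0.001]
ft_force: [-0.7, -1.4, -0.1]
width: 0.2
grasp_force: 0.0
```

```bash
python3 -m inch '[[[0,0,1,0,0,0,0],[0,0,1,0,0,0,0]]]' | grep ft;  python3 -m inch '[[[0,0,1,0,0,0,0],[0,0,1,0,0,0,0]]]'|grep -E 'ft|ee'
```

```text
ft_force: [-0.1, 0.3, 0.5]
ee_pos: [514.9, -269.9, 16.7]
ft_force: [0.2, -0.3, 0.3]
```

```bash
for i in 1; do python3 -m inch '[[[0,0,1,0,0,0,0],[0,0,2,0,0,0,0],[0,0,2,0,0,0,0]]]'|grep -E 'ft|ee'; python3 -m inch '[[[0,0,1,0,0,0,0],[0,0,2,0,0,0,0],[0,0,2,0,0,0,0]]]'|grep -E 'ft|ee'; done
```

```text
ee_pos: [514.9, -269.9, 14.7]
ft_force: [0.2, -0.6, -0.3]
ee_pos: [514.9, -269.9, 12.7]
ft_force: [0.1, -0.8, -0.4]
```

No contact down to 12.9 mm, so the tips stand at about TCP height. I raise to TCP z ≈ 26 and approach the lamp face.

```bash
python3 -m inch '[[[1,0,-13,0,0,0,0],[1,-40,-13,0,0,0,0],[1,-80,-13,0,0,0,0],[1,-115,-13,0,0,0,0],[1,-135,-13,0,0,0,0],[1,-135,-13,0,0,0,0]]]'; python3 -m inch '[[[0,-5,0,0,0,0,0],[0,-10,0,0,0,0,0],[0,-15,0,0,0,0,0],[0,-20,0,0,0,0,0],[0,-25,0,0,0,0,0],[0,-30,0,0,0,0,0],[0,-30,0,0,0,0,0]]]'; cat > k.py <<'E'
from h import *
O=np.array([463.65,-38.3]);u=np.array([.2152,-.9766]);n=np.array([.9766,.2152])
e=status.get_obs();w=e['ee_pos'][:2]-O; print('tcp dock',w@u,w@n,e['ft_force']@np.r_[u,0])
# tail position from the side view: dark along the axis top line
s=cam('side'); g=s['frame'].max(2)
xs=np.arange(-86,-20,2.); p=proj(s,[[*(O+x*u),44] for x in xs]).astype('f4'); print(list(zip(xs.astype(int).tolist(),cv2.remap(g,p[:,:1].T.copy(),p[:,1:].T.copy(),1).ravel().tolist())))
E
python3 k.py
```

```text
t: 11.0
ee_pos: [486.3, -135.8, 26.7]
orientation: [-3.122, -0.344, 0.001]
ft_force: [0.3, -1.3, 0.7]
width: 0.4
grasp_force: 0.0
t: 11.7
ee_pos: [480.2, -108.1, 25.8]
orientation: [-3.123, -0.34, 0.001]
ft_force: [-0.5, 0.3, -0.1]
width: 0.2
grasp_force: 0.0
tcp dock 71.7224540634376 1.1864157805105293 -0.42069751203444555
[(-86, 121), (-84, 97), (-82, 69), (-80, 46), (-78, 26), (-76, 18), (-74, 12), (-72, 13), (-70, 13), (-68, 14), (-66, 15), (-64, 15), (-62, 15), (-60, 15), (-58, 16), (-56, 20), (-54, 23), (-52, 26), (-50, 29), (-48, 30), (-46, 30), (-44, 29), (-42, 30), (-40, 31), (-38, 31), (-36, 31), (-34, 31), (-32, 32), (-30, 32), (-28, 31), (-26, 31), (-24, 31), (-22, 31)]
```

```bash
python3 -m inch '[[[0,-4,0,0,0,0,0],[0,-8,0,0,0,0,0],[0,-12,0,0,0,0,0],[0,-12,0,0,0,0,0]]]'|grep ft; python3 k.py;  python3 -m inch '[[[0,-1,0,0,0,0,0],[0,-2,0,0,0,0,0],[0,-2,0,0,0,0,0]]]'|grep ft; python3 k.py|head -1;
```

```text
ft_force: [0.1, 0.5, -0.0]
tcp dock 59.72943557297097 1.1553415206196558 -0.48495642525224303
[(-86, 122), (-84, 97), (-82, 68), (-80, 44), (-78, 23), (-76, 17), (-74, 13), (-72, 15), (-70, 17), (-68, 20), (-66, 24), (-64, 26), (-62, 27), (-60, 29), (-58, 29), (-56, 29), (-54, 29), (-52, 31), (-50, 31), (-48, 31), (-46, 30), (-44, 30), (-42, 30), (-40, 30), (-38, 29), (-36, 29), (-34, 29), (-32, 29), (-30, 30), (-28, 30), (-26, 30), (-24, 30), (-22, 30)]
ft_force: [0.0, -0.1, -0.2]
tcp dock 58.27305503743991 1.3407312308986457 0.09842090226312827
```

```bash
sed -n 1,5p m.py >/dev/null; python3 - <<'E'
from h import *
O=np.array([463.65,-38.3]);u=np.array([.2152,-.9766]);n=np.array([.9766,.2152])
s=cam('side'); g=s['frame'].max(2)
# tail face: scan columns down image along the projected axis, at the torch top line shifted
d=cam('top'); t=d['frame'].max(2)
for y in(-6,0,6):
    xs=np.arange(-84,-30,2.); p=proj(d,[[*(O+x*u+y*n),40] for x in xs]).astype('f4'); print(y,list(zip(xs.astype(int).tolist(),cv2.remap(t,p[:,:1].T.copy(),p[:,1:].T.copy(),1).ravel().tolist())))
E
```

```text
-6 [(-84, 165), (-82, 166), (-80, 164), (-78, 155), (-76, 154), (-74, 144), (-72, 118), (-70, 66), (-68, 35), (-66, 32), (-64, 31), (-62, 30), (-60, 28), (-58, 28), (-56, 29), (-54, 30), (-52, 31), (-50, 31), (-48, 33), (-46, 32), (-44, 28), (-42, 30), (-40, 30), (-38, 27), (-36, 28), (-34, 27), (-32, 23)]
0 [(-84, 174), (-82, 205), (-80, 230), (-78, 231), (-76, 217), (-74, 176), (-72, 126), (-70, 71), (-68, 42), (-66, 28), (-64, 23), (-62, 22), (-60, 21), (-58, 20), (-56, 22), (-54, 24), (-52, 24), (-50, 24), (-48, 24), (-46, 26), (-44, 24), (-42, 22), (-40, 26), (-38, 27), (-36, 25), (-34, 24), (-32, 23)]
6 [(-84, 164), (-82, 169), (-80, 158), (-78, 123), (-76, 144), (-74, 146), (-72, 121), (-70, 69), (-68, 35), (-66, 27), (-64, 23), (-62, 21), (-60, 22), (-58, 22), (-56, 22), (-54, 21), (-52, 20), (-50, 20), (-48, 19), (-46, 21), (-44, 24), (-42, 17), (-40, 15), (-38, 19), (-36, 21), (-34, 20), (-32, 17)]
```

The tail is now at x ≈ -71 and the lamp at about 48, with the TCP at 58. About 7 mm remain.

```bash
python3 -m inch '[[[0,-1,0,0,0,0,0],[0,-2,0,0,0,0,0],[0,-3,0,0,0,0,0],[0,-4,0,0,0,0,0],[0,-4,0,0,0,0,0],[0,-4,0,0,0,0,0]]]'|grep ft; cat > q.py <<'E'
from h import *
O=np.array([463.65,-38.3]);u=np.array([.2152,-.9766]);n=np.array([.9766,.2152])
F=[];T=[]
xs=np.arange(-84,-40,.5)
for i in range(4):
    d=cam('top'); t=d['frame'].max(2); e=status.get_obs(); F.append(e['ft_force']@np.r_[u,0]); T.append((e['ee_pos'][:2]-O)@u)
    for y in(-6,6):
        p=proj(d,[[*(O+x*u+y*n),40] for x in xs]).astype('f4'); v=cv2.remap(t,p[:,:1].T.copy(),p[:,1:].T.copy(),1).ravel(); print(y,'tail',xs[np.argmax(v<90)],end=' ')
print('F',np.round(F,2),'tcp',np.round(T,1))
E
python3 q.py; python3 -m inch '[[[0,-1,0,0,0,0,0],[0,-2,0,0,0,0,0],[0,-2,0,0,0,0,0]]]'|grep ft; python3 q.py
```

```text
ft_force: [-0.1, 0.4, -0.4]
-6 tail -74.5 6 tail -74.5 -6 tail -74.5 6 tail -74.5 -6 tail -74.5 6 tail -74.5 -6 tail -74.5 6 tail -74.5 F [-0.54  0.34  0.36  0.65] tcp [54.2 54.2 54.2 54.2]
ft_force: [0.9, -0.6, -0.4]
-6 tail -75.5 6 tail -76.5 -6 tail -75.5 6 tail -77.0 -6 tail -75.5 6 tail -76.5 -6 tail -75.5 6 tail -77.0 F [0.62 1.02 1.76 0.73] tcp [52.3 52.3 52.3 52.3]
```

```bash
python3 -m inch '[[[0,-1,0,0,0,0,0],[0,-2,0,0,0,0,0],[0,-2,0,0,0,0,0],[0,-2,0,0,0,0,0]]]'|grep ft; python3 q.py
```

```text
ft_force: [0.6, -1.6, -0.2]
-6 tail -77.5 6 tail -77.5 -6 tail -77.5 6 tail -77.5 -6 tail -77.5 6 tail -77.5 -6 tail -77.5 6 tail -77.5 F [0.8  1.07 0.94 2.61] tcp [50.3 50.3 50.3 50.3]
```

The tail is at -77.5, so the lamp is at about 41.5. I push 1 mm more for margin, hold, then back off and check.

```bash
python3 -m inch '[[[0,-1,0,0,0,0,0],[0,-1,0,0,0,0,0],[0,-1,0,0,0,0,0],[0,-1,0,0,0,0,0]]]'|grep ft; python3 q.py; python3 -m inch '[[[0,4,0,0,0,0,0],[0,15,0,0,0,0,0],[0,50,0,0,0,0,0],[0,90,0,0,0,0,0],[0,130,-30,0,0,0,0],[0,170,-60,0,0,0,0],[0,210,-60,0,0,0,0],[0,230,-60,0,0,0,0],[0,230,-60,0,0,0,0]]]'|grep -E '^t|ee'; python3 q.py; python3 m.py|tail -4
```

```text
ft_force: [-0.3, -3.0, -0.6]
-6 tail -78.5 6 tail -78.5 -6 tail -78.5 6 tail -78.5 -6 tail -78.5 6 tail -78.5 -6 tail -78.5 6 tail -78.5 F [2.7  2.22 2.22 3.02] tcp [49.3 49.3 49.3 49.3]
t: 16.05
ee_pos: [525.5, -314.2, 86.2]
-6 tail -77.0 6 tail -77.5 -6 tail -77.0 6 tail -77.5 -6 tail -77.0 6 tail -77.5 -6 tail -77.0 6 tail -77.5 F [-0.45 -0.64  0.06 -0.16] tcp [280.6 279.1 278.4 278. ]
8 {-90: 100, -85: 163, -80: 154, -75: 44, -70: 23, -65: 24, -60: 19, -55: 17, -50: 21, -45: 19, -40: 18, -35: 16, -30: 22, -25: 19, -20: 17, -15: 17, -10: 17, -5: 18, 0: 17, 5: 19, 10: 24, 15: 21, 20: 18, 25: 17, 30: 23, 35: 25, 40: 33, 45: 189, 50: 158, 55: 157, 60: 174, 65: 208, 70: 219, 75: 220, 80: 211, 85: 214, 90: 210, 95: 212, 100: 219, 105: 216, 110: 212, 115: 211, 120: 209}
blk 21.0 x -11.0 28.3 y -27.8 -20.5
blk 368.5 x -76.5 41.0 y -14.8 31.8
orange -43.0 96.0; orange -50.0 94.0; orange -47.0 94.0; orange -50.0 91.0; orange 46.0 10.0; orange 45.0 8.0; orange 48.0 7.0; orange 47.0 4.0; orange 44.0 2.0; orange 47.0 1.0; orange 46.0 -2.0; orange 49.0 -3.0; orange 45.0 -5.0; orange -79.0 4.0; orange -79.0 1.0; orange -92.0 1.0; orange -93.0 -2.0;
```

```bash
python3 - <<'E'
from h import *
O=np.array([463.65,-38.3]);u=np.array([.2152,-.9766]);n=np.array([.9766,.2152])
W=lambda x,y,z:[*(O+x*u+y*n),z]
for nme in('side','top'):
    s=cam(nme); hsv=cv2.cvtColor(s['frame'],cv2.COLOR_RGB2HSV).astype(int)
    k=cv2.inRange(hsv.astype(np.uint8),(3,90,90),(20,255,255))
    for z in(12,20): print(nme,'expected catch top corners z',z,proj(s,[W(x,y,z) for x in(43,51) for y in(-8,8)]).round(1).tolist())
    c=proj(s,[W(47,0,16)])[0]; q=np.argwhere(k); q=q[np.hypot(q[:,1]-c[0],q[:,0]-c[1])<10]; print(nme,'n',len(q),'u',q[:,1].min(),q[:,1].max(),'v',q[:,0].min(),q[:,0].max(),'mean',q[:,::-1].mean(0))
    print('torch lamp edge proj', proj(s,[W(42,0,47),W(42,0,29),W(42,-17,29)]).round(1).tolist())
E
```

```text
side expected catch top corners z 12 [[290.0, 190.4], [284.5, 189.5], [290.5, 188.6], [285.1, 187.7]]
side expected catch top corners z 20 [[290.1, 188.3], [284.6, 187.4], [290.7, 186.5], [285.2, 185.6]]Traceback (most recent call last):
  File "<stdin>", line 8, in <module>
    return umr_minimum(a, axis, None, out, keepdims, initial, where)
ValueError: zero-size array to reduction operation minimum which has no identity
```

The side view of the catch is hidden by the torch. The tail sprang back only 1.25 mm and is held at about 3.5 mm of contact travel, so the catch is engaged. To be sure the finger didn't hold the catch partly down, I repeat the push with the finger 10 mm higher, then release.

```bash
python3 -m inch '[[[0,0,25,0,0,0,0],[0,0,50,0,0,0,0],[0,-40,50,0,0,0,0],[0,-80,50,0,0,0,0],[0,-120,50,0,0,0,0],[0,-160,50,0,0,0,0],[0,-200,50,0,0,0,0],[0,-218,50,0,0,0,0],[0,-224,50,0,0,0,0],[0,-226,50,0,0,0,0],[0,-227,50,0,0,0,0],[0,-228,50,0,0,0,0],[0,-229,50,0,0,0,0],[0,-230,50,0,0,0,0],[0,-230,50,0,0,0,0],[0,-230,50,0,0,0,0],[0,-230,50,0,0,0,0],[0,-230,50,0,0,0,0],[0,-230,50,0,0,0,0]]]'|grep -E 'ee|ft'; python3 q.py; python3 -m inch '[[[0,3,0,0,0,0,0],[0,10,0,0,0,0,0],[0,40,0,0,0,0,0],[0,90,-20,0,0,0,0],[0,130,-50,0,0,0,0],[0,170,-50,0,0,0,0],[0,210,-50,0,0,0,0],[0,230,-50,0,0,0,0],[0,230,-50,0,0,0,0]]]'|grep -E '^t|ee'; python3 q.py; python3 m.py|tail -2
```

```text
ee_pos: [475.6, -86.1, 35.9]
ft_force: [-0.4, -0.4, 0.0]
-6 tail -77.5 6 tail -78.0 -6 tail -77.5 6 tail -78.0 -6 tail -77.0 6 tail -78.0 -6 tail -77.0 6 tail -78.0 F [-0.64  0.47 -0.61  0.05] tcp [49.3 49.3 49.3 49.3]
t: 19.35
ee_pos: [525.6, -314.1, 86.1]
-6 tail -77.0 6 tail -77.5 -6 tail -77.0 6 tail -77.5 -6 tail -77.0 6 tail -77.5 -6 tail -77.0 6 tail -78.0 F [ 0.11 -1.42  0.89  0.18] tcp [280.6 279.2 278.4 278.1]
blk 366.0 x -76.5 41.0 y -14.8 31.1
orange -50.0 94.0; orange -47.0 94.0; orange -50.0 91.0; orange -51.0 88.0; orange 46.0 10.0; orange 45.0 8.0; orange 48.0 7.0; orange 47.0 4.0; orange 44.0 2.0; orange 47.0 1.0; orange 46.0 -2.0; orange 49.0 -3.0; orange 45.0 -5.0; orange -79.0 4.0; orange -79.0 1.0; orange -92.0 1.0; orange -93.0 -2.0;
```

The finger at TCP z ≈ 36 met no resistance. So the tips stand well above TCP height, and in the real push they cleared the catch by more than 10 mm. The torch stayed held with the contact in about 3.5 mm and the catch visible in front of the lamp, so I hand in.

```bash
python3 -c "
from workcell import ctrl
print(ctrl.close_job())"
```

```text
the job is handed in; nothing more can be done
None
```

The job is handed in, with no verdict returned: the torch lies in the cradle, lamp face at about x = 42 mm, holding the contact in by an estimated 3.5 mm; that the catch is fully up I inferred from the torch staying put after release, because the torch blocked the side camera's view of it.

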